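# Row of ring boxes and the keeper leg of the jewellery tray

## Robot

A 7-joint arm with a two-finger parallel gripper is mounted at the origin on the work surface. World frame = base frame: x ahead of the robot, y to its left, z up, the work surface at z = 0. Lengths are in m, angles in rad, forces in N, time in s.
With the tool pointing down it reaches from about 0.4 to 0.85 m from the base axis. Payload 4.5 kg.
Tool frame: the origin (TCP) lies where the fingers leave the gripper's body, on its centre line; the fingertips stand 64 mm ahead of it and the grasp point (between the pads) lies 45 mm ahead of it; z points along the fingers, y is the direction in which the jaws open and shut (so a half turn about z gives the same grasp; the last joint's range is limited). The gripper opens to 88 mm and grips with 3 to 60 N. Pads are 18 mm wide; open, the fingers measure 123 mm over their backs; the gripper's body (75 mm by 187 mm) begins 45 mm behind the grasp point.
Start: joints at [-1.116, 0.689, -0.195, 1.565, 0.157, 0.902, -0.215], TCP at [0.255, 0.571, 0.303] pointing down, gripper open.
Joint ranges: [-3.01, 3.01], [-0.46, 2.08], [-1.47, 1.51], [0.13, 2.56], [-1, 4.14], [0.04, 2.09], [-2.66, 2.66]. Speed limits (rad/s): [2.57, 2.57, 3.14, 3.14, 3.14, 3.14, 3.14].

## Interface

Orientations are given as a unit quaternion [x, y, z, w].
In Python, from plant import monitor, snapshot, workorder, finder gives the robot as it stands.
- The arm moves only by the tool carry_out, never from a script. Its argument "motion" is one flat list of numbers, 6 for each row, row after row: the shift along the tool's x, y, z in cm, then the turn, a rotation vector about the tool's x, y, z in rad. In form: [x, y, z, rx, ry, rz, x, y, z, rx, ry, rz, ...]. A call has 1 to 8 rows; each row shifts and turns the commanded pose from where the row before left it, along the tool's axes as they then stand; what a row does not reach is not made up. A row lasts 1/8 s, in which the tool goes at most 62.5 mm and 10.7 degrees, less where a joint would pass 70% of its speed; a pose out of reach is approached as far as the arm can. A call with a gripper value outside its range is refused whole. "hand" is the finger opening in cm, from 0 to 8.81, set as the call begins (left out, the last holds). The fingers move at their own pace and stop on an object; "grip_force" is the grip in N (left out, the last holds). Time passes only in rows, so rows that do not move let the fingers close. It gives the time, the measured TCP pose, the force and the opening at its end, in the units of the state.
- monitor.get_state(): the state, without advancing time (a new reading comes with each control period).
- snapshot(name): name is "scene" or "top" or "wrist"; returns a dict with "frame" (420x560x3 uint8, red, green, blue), "range_z" (420x560 float32, m along the optical axis (not along the pixel's ray), 0 where there is no reading), "fx", "fy", "cx", "cy" (pixels), "rvec" (rotation vector, rad) and "tvec" (3), from world to camera coordinates, as OpenCV has them; the wrist camera has in their place "hand_eye" (4x4, takes a point from camera to tool coordinates, whose origin is the TCP and whose axes are the flange's). Camera axes: x right, y down, z forward; pixel columns grow to the right and rows downward; lengths in m; the calibration is good to about 2 mm. A picture is of the moment at which its call begins: read the wrist's pose just before it.
- workorder.finish_job(): hands the job in, once; it reports no verdict.
Trained networks look in a picture, given as the dict that the camera call returned (one of the last four; its "shot" number tells which), for a name from the list of things; names that differ only in an ending like _2 or _b are one class to them, and where a whole thing is asked for, a point or a joint stands for the part that bears it (a point fixed in the world has none). Each returns a list of dicts, best first, with "p" (0 to 1); they miss things now and then, are a little off and sometimes report something else, mostly with a low value. They report only what shows in the picture. A call takes as long as a camera call. They do not tell look-alikes from the thing itself.
- finder.masks_of(picture, thing): "pixels" (420x560 bool, what is visible of it) and "extent" ([left, top, right, bottom] in pixels, round what is visible of it).
The state is a dict: "clock": time; "q": joint angles; "qd": joint speeds; "joint_torque": joint torques, N m; "tool_pos": TCP position; "eef_rot": TCP orientation; "contact_force": force on the tool from outside, world axes, zero at the start; "moment": the same for the moment, N m; "opening": opening from 0.0 (shut) to 1.0 (fully open).
Only numpy, scipy, OpenCV 4.12 (cv2) and the standard library are available. Lean on these libraries where they do the work, as an engineer would, in place of code of your own. Each camera call takes 0.05 s, during which the arm holds its last target. There are 200 camera calls.

## Task

On the jewellery tray, nudge the three wooden ring boxes square and flush against the back fence, each in front of its own peg. Then push the sliding keeper leg, its black cam lever still open, along in front of the row until the pointer is level with the length mark, pause a moment, and holding it there squeeze the lever fully shut against the leg. The leg springs back if let go, so finish still gripping leg and lever at the mark, and do not shift the other things on the dresser.

Things in the scene. Friction and masses are not known exactly. Their poses are not given: they have to be found in the camera images.
- tray: grey resin tray fixed on the dresser, yawed up to 0.25 rad; its frame (metres) is used in these notes: origin on the dresser top, x away from the robot towards the back fence, y along the fence to the left, z up. Floor plate 6 mm thick, x -0.090 to 0.080, y -0.305 to 0.195. A low metal rail along x = 0.012, y below -0.010, carries the sliding leg
- fence (a point): middle of the foot of the back fence's front face, tray (0.070, 0.090, 0.006). The fence runs along tray y from -0.005 to 0.185, its top at z = 0.030, with three chrome pegs on top up to z = 0.052 at tray y = 0.03, 0.09 and 0.15
- box0: small closed wooden ring box, 36 x 36 mm, 30 mm high, about 70 g, loose on the tray floor; origin at the centre of its underside, z up, x and y along its sides. Starts 17 to 47 mm short of its place, up to 0.25 rad askew. Its place: against the fence (origin at tray x 0.052) in front of the right peg (tray y 0.03)
- box1: small closed wooden ring box, 36 x 36 mm, 30 mm high, about 70 g, loose on the tray floor; origin at the centre of its underside, z up, x and y along its sides. Starts 17 to 47 mm short of its place, up to 0.25 rad askew. Its place: against the fence (origin at tray x 0.052) in front of the middle peg (tray y 0.09)
- box2: small closed wooden ring box, 36 x 36 mm, 30 mm high, about 70 g, loose on the tray floor; origin at the centre of its underside, z up, x and y along its sides. Starts 17 to 47 mm short of its place, up to 0.25 rad askew. Its place: against the fence (origin at tray x 0.052) in front of the left peg (tray y 0.15)
- leg (a joint): travel of the chrome keeper leg along tray x = 0.012 towards tray +y (left), m: 0 = fully back, 0.23 = end stop; starts at 0 to 0.02. A return spring pulls it back with 1.2 N at 0, 4.6 N at the end, besides 1.8 N of friction: extended and let go, it runs back. An open gripper lowered astride the clamp block just behind the wing, a finger on either x side, pushes the leg along by the wing
- leg_wing (a point): centre of the foot of the leg's cross wing, at tray (0.012, -0.241 + joint value, 0.012). The wing is a plate 100 mm along tray x, 8 mm along y, z 0.012 to 0.046. From it a bar (12 mm wide, z 0.012 to 0.026) reaches 187 mm to tray +y: it passes 8 mm clear of boxes that stand at the fence and runs into others
- lever (a joint): angle of the black cam lever, rad: 0 = shut flat on the clamp block, 0.4 = widest; starts at 0.28 to 0.38, stays where left, shuts with 0.08 N m (2 to 3 N near the tip). A paddle 40 mm long, 8 mm thick, z 0.021 to 0.051, on an upright pivot on the block's -x side 48 mm behind the wing's middle; the free end points to the wing and stands out towards tray -x by 11 to 15 mm when open
- leg_pointer (a point): tip of the short metal pointer (6 mm wide) on the leg's wing, 62 mm to the tray -x side of the leg's line, on the wing's middle plane, z = 0.014 in the tray frame; it moves with the leg
- leg_grip (a point): grip point of leg and lever, on the leg's line, 17 mm behind (tray -y of) the wing's middle plane, z = 0.036: middle of clamp block (tray x 0.005 to 0.027, z 0.014 to 0.054, reaching 50 mm behind the wing's middle) plus shut lever, together 30 mm along tray x (-0.003 to 0.027). Fingers close along tray x, one on the block's flat +x side, the other on the lever
- lever_tip (a point): outer edge of the lever's free end, half-way up it; moves with the lever
- mark: length mark: a flat white strip (20 mm along tray x, 6 mm along tray y, 2 mm high) on the tray floor at tray x = -0.070; origin at its centre line, axes as the tray's. The leg is at length when its pointer has the same tray y as this strip (joint value 0.185 to 0.22)
- bottle: blue bottle with a metal cap, 48 mm wide, 110 mm high, behind the tray's left end, origin under its centre; leave it alone
- dish: white ceramic dish, 80 mm wide, 35 mm high, behind the tray, origin under its centre; leave it alone
- watch: dark silicone watch standing as a ring 60 mm wide, 29 mm high, behind the tray, origin under its centre; leave it alone
- slide: flat metal hair slide 70 x 18 mm, 9 mm high, behind the tray, origin under its centre; leave it alone
There are look-alikes about, which are no part of the job. Leave any purple or yellow look-alike of the box2 alone. What is shaped like the box1 but turquoise is not meant.

How it is judged:
On the way, in this order (a step that is already met when the one before it is completed fails the run):
1. the three boxes stand square and flush along the back fence, each in front of its peg (x of each of box0, box1, box2 in the frame of tray above 0.048 m and y of box0 in the frame of tray between 0.018 and 0.042 m and angle between the x axis of each of box0, box1, box2 and the x axis of tray, either way round below 0.1 rad and angle between each of box0, box1, box2's own z axis and vertical below 0.1 rad and y of box1 in the frame of tray between 0.078 and 0.102 m and y of box2 in the frame of tray between 0.138 and 0.162 m), for 0.2 s.
2. the leg stands at the mark with its lever still open (y of leg_pointer in the frame of mark between -0.005 and 0.005 m and value of joint lever above 0.2 rad), for 0.2 s.
3. the lever is shut with the leg at the mark (y of leg_pointer in the frame of mark between -0.005 and 0.005 m and value of joint lever below 0.05 rad), for 0.2 s.
At the end, for the whole second after the job is handed in: Still held at the end: fingers press on the lever with over 3 N and on leg and lever together with over 6 N; pointer within 5 mm of the mark along the tray; lever within 0.05 rad of shut; each box flat, within 4 mm of the fence, within 12 mm of its peg's line and 0.1 rad of square (all of step 1 and all of step 3 and contact force between the fingers and lever above 3 N and contact force between the fingers and leg above 6 N); the arm keeps its last pose, push and grip.
It fails at once if the lever is being shut while the leg is away from the mark (value of joint lever below 0.15 rad and (y of leg_pointer in the frame of mark below -0.01 m or y of leg_pointer in the frame of mark above 0.01 m)).
It fails at once if the bottle is shifted by more than 20 mm (distance of bottle from where it was at the start of the episode above 0.02 m).
It fails at once if the dish is shifted by more than 20 mm (distance of dish from where it was at the start of the episode above 0.02 m).
It fails at once if the watch is shifted by more than 20 mm (distance of watch from where it was at the start of the episode above 0.02 m).
It fails at once if the slide is shifted by more than 20 mm (distance of slide from where it was at the start of the episode above 0.02 m).
It also fails if it takes over 51 s, if anything falls off the work surface, if the arm or the gripper's body presses on something with over 40 N, if the wrist force passes 120 N, or if a joint passes its speed limit or range.

## Working session

There is one attempt and no reset: what is moved stays moved. The work goes in short steps, Python scripts to look and compute and a tool call to move; the robot and the scene stay as the last step left them, time stands still between calls to the robot, and variables do not carry over. Pictures are saved under pics/ and viewed, about 8 in all and at most 12, crops included, and the job is handed in when it is done.

Besides the shell and the picture viewer there is one more tool, called in YAML: its name, and indented under it one key for each argument. carry_out: Moves the arm, as the interface text tells. Its arguments: {"type":"object","properties":{"motion":{"type":"array"},"hand":{"type":"number"},"grip_force":{"type":"number"}},"required":["motion"]}

```bash
ls; mkdir -p pics; cat > h.py <<'E'
import numpy as np, cv2
from scipy.spatial.transform import Rotation as R
from plant import monitor, snapshot, workorder, finder
def cloud(s, tool=None):
    z=s["range_z"]; v,u=np.mgrid[:z.shape[0],:z.shape[1]]
    P=np.stack([(u-s["cx"])/s["fx"]*z,(v-s["cy"])/s["fy"]*z,z],-1)
    if "hand_eye" in s:
        P=P@s["hand_eye"][:3,:3].T+s["hand_eye"][:3,3]
        return P@R.from_quat(tool["eef_rot"]).as_matrix().T+tool["tool_pos"]
    M=cv2.Rodrigues(np.array(s["rvec"],float))[0]
    return (P-np.ravel(s["tvec"]))@M
def save(s,n,crop=None,k=1):
    f=s["frame"][:,:,::-1]
    if crop: f=f[crop[1]:crop[3],crop[0]:crop[2]]
    cv2.imwrite("pics/"+n,cv2.resize(f,None,fx=k,fy=k,interpolation=cv2.INTER_CUBIC))
E
python3 - <<'E'
from h import *
st=monitor.get_state();print(st)
for n in("top","scene"):
    s=snapshot(n);save(s,n+"0.png");P=cloud(s);print(n)
    for t in["tray","box0","leg","lever","mark","bottle","dish","watch","slide"]:
        for d in finder.masks_of(s,t)[:5]:
            m=d["pixels"]&(s["range_z"]>0);q=P[m]
            print(t,round(d["p"],2),np.round(d["extent"]),m.sum(),np.round(np.median(q,0),3),np.round(s["frame"][m].mean(0)) if m.any() else "")
E
```

```text
pics
{'clock': 0.0, 'q': array([-1.11618469,  0.68997784, -0.19451257,  1.56630993,  0.15731476,
        0.90251817, -0.21510999]), 'qd': array([ 0.00084133,  0.00134065, -0.00027019,  0.00033986,  0.0009062 ,
        0.00154816,  0.00098288]), 'joint_torque': array([ 7.79031816e-04, -5.27557468e+01, -1.26637179e+00, -1.53419155e+01,
       -5.26789797e-02,  6.99772747e-03,  1.79419330e-04]), 'tool_pos': array([0.25514863, 0.56999418, 0.30192282]), 'eef_rot': array([ 2.08818421e-01,  9.77954007e-01, -9.02430551e-04, -1.17792120e-04]), 'contact_force': array([-0.65970371,  0.32948266, -0.08629201]), 'moment': array([ 0.00995744, -0.02278497,  0.02245178]), 'opening': 1.0029327470401217}
top
tray 0.77 [185. 204. 430. 300.] 19034 [ 0.476 -0.032  0.005] [101.  99. 106.]
box0 0.77 [117. 210. 143. 230.] 406 [0.552 0.335 0.029] [ 92.  47. 101.]
box0 0.75 [256. 235. 274. 252.] 306 [0.497 0.064 0.035] [70. 46. 26.]
box0 0.66 [228. 231. 246. 248.] 337 [0.507 0.121 0.035] [68. 45. 27.]
box0 0.62 [230. 320. 258. 343.] 394 [0.329 0.106 0.029] [ 44. 118. 108.]
box0 0.6 [196. 231. 219. 251.] 326 [0
[... 885 characters left out ...]
 [0.507 0.187 0.033] [78. 56. 39.]
box0 0.66 [360. 186. 378. 207.] 266 [0.337 0.113 0.026] [ 54. 109. 104.]
box0 0.58 [374. 248. 394. 275.] 383 [0.5   0.29  0.029] [164. 145.  68.]
leg 0.7 [230. 143. 290. 199.] 898 [ 0.506 -0.201  0.027] [113. 113. 113.]
lever 0.54 [236. 151. 247. 159.] 55 [ 0.489 -0.229  0.05 ] [63. 57. 52.]
mark 0.54 [190. 183. 224. 206.] 549 [ 0.649 -0.161  0.024] [165. 163. 160.]
bottle 0.89 [316. 241. 341. 291.] 1002 [0.625 0.256 0.062] [61. 76. 92.]
dish 0.59 [191. 181. 223. 208.] 561 [ 0.65  -0.161  0.024] [166. 163. 159.]
watch 0.79 [264. 240. 292. 266.] 537 [0.645 0.138 0.019] [38. 37. 36.]
slide 0.63 [234. 220. 254. 232.] 129 [ 0.648 -0.004  0.006] [126. 127. 127.]
```

```bash
python3 - <<'E'
from h import *
s=snapshot("top");save(s,"top1.png",(100,140,450,350),2.25)
P=cloud(s)
# tray fit: peg/fence points and tray floor
tr=finder.masks_of(s,"tray")[0]["pixels"]
g=(P[...,2]>0.003)&(P[...,2]<0.010)&tr
ct=cv2.minAreaRect(P[g][:,:2].astype(np.float32));print("floor",ct)
f=(P[...,2]>0.02)&(P[...,2]<0.06)&(P[...,0]>0.53)&(P[...,0]<0.6)&(abs(P[...,1]-0.1)<0.15)
print("fence",f.sum(),cv2.minAreaRect(P[f][:,:2].astype(np.float32)))
for d in finder.masks_of(s,"box0")[:6]:
    m=d["pixels"];q=P[m&(P[...,2]>0.03)]
    if len(q)>50:print(cv2.minAreaRect(q[:,:2].astype(np.float32)),q[:,:2].mean(0))
for zlo,zhi,n in((0.04,0.06,"block"),):
    m=(P[...,2]>zlo)&(P[...,2]<zhi)&(P[...,1]<-0.1)&(P[...,0]<0.56)
    q=P[m];print(n,len(q),q.min(0),q.max(0))
E
```

```text
floor ((0.48052871227264404, -0.022386550903320312), (0.17010127007961273, 0.5006304979324341), 1.3112232685089111)
fence 546 ((0.5601381659507751, 0.14225280284881592), (0.22089101374149323, 0.04667111486196518), 79.45281219482422)
((0.5098598599433899, 0.1800924688577652), (0.03956715390086174, 0.25379684567451477), 11.202627182006836) [0.48929871 0.28211624]
((0.497673362493515, 0.06375797092914581), (0.034757282584905624, 0.034286003559827805), 12.976432800292969) [0.49778465 0.06370978]
((0.41236358880996704, 0.0811195969581604), (0.032692909240722656, 0.2137024998664856), 73.67052459716797) [0.33251732 0.1039223 ]
((0.5062230825424194, 0.09576265513896942), (0.08765087276697159, 0.035767775028944016), 88.95808410644531) [0.50722662 0.12112232]
((0.5271610617637634, 0.20528484880924225), (0.30600136518478394, 0.034836217761039734), 79.01556396484375) [0.55337463 0.3335467 ]
((0.4973434805870056, 0.1244741678237915), (0.03438612446188927, 0.14568553864955902), 0.4491244852542877) [0.49638908 0.17878071]
block 611 [ 0.45329981 -0.25839905  0.04000384] [ 0.55027878 -0.19836908  0.05556898]
```

View pics/top1.png

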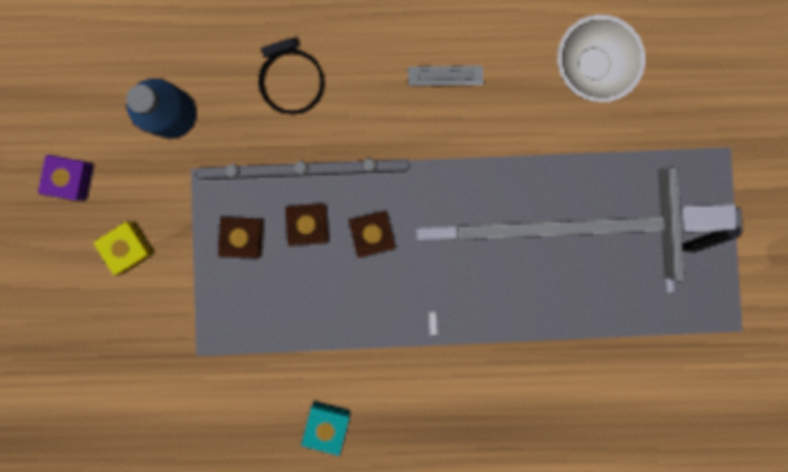

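The image shows three brown boxes on the tray at crop pixels (240,237), (306,224) and (372,234). The look-alikes are purple (65,178), yellow (122,248) and turquoise (326,428), all off the tray. The leg's wing is at (671,225), the lever at (712,240) and the mark at (433,323). I choose the brown boxes, and will now fit the geometry exactly.

```bash
cat >> h.py <<'E'
def minrect(m,P,zr):
    q=P[m&(P[...,2]>zr[0])&(P[...,2]<zr[1])][:,:2]
    c,w,a=cv2.minAreaRect((q*1000).astype(np.float32)); a=(a+45)%90-45
    return np.round(np.array(c)/1000,4),np.round(w,1),np.round(np.radians(a),3)
def ground(s,uv,z,st=None):
    uv=np.asarray(uv,float).reshape(-1,2)
    d=np.c_[(uv[:,0]-s["cx"])/s["fx"],(uv[:,1]-s["cy"])/s["fy"],np.ones(len(uv))]
    if "hand_eye" in s:
        H=s["hand_eye"];Rt=R.from_quat(st["eef_rot"]).as_matrix();M=Rt@H[:3,:3];o=Rt@H[:3,3]+st["tool_pos"]
    else:
        M=cv2.Rodrigues(np.array(s["rvec"],float))[0].T;o=-M@np.ravel(s["tvec"])
    D=d@M.T
    return o+D*((z-o[2])/D[:,2])[:,None]
E
python3 - <<'E'
from h import *
s=snapshot("top");P=cloud(s);f=s["frame"].astype(int);z=P[...,2]
hsv=cv2.cvtColor(s["frame"],cv2.COLOR_RGB2HSV)
dpt=s["range_z"]
# tray floor edge lines by colour: grey (low sat), rectangle hull
g=(hsv[...,1]<45)&(z>0.002)&(z<0.012)&(P[...,0]>0.36)&(P[...,0]<0.585)
n,l,st,_=cv2.connectedComponentsWithStats(g.astype(np.uint8));k=1+np.argmax(st[1:,4]);g=l==k
# edges: per column top/bottom
cols=np.arange(195,425)
bot=np.array([[c,np.where(g[:,c])[0].max()+.5] for c in cols if g[:,c].any()])
top=np.array([[c,np.where(g[:,c])[0].min()-.5] for c in cols if c>290 and g[:,c].any()])
for n,e in(("bot",bot),("top",top)):
    w=ground(s,e,0.006);p=np.polyfit(w[:,1],w[:,0],1);r=w[:,0]-np.polyval(p,w[:,1]);k=abs(r-np.median(r))<.003
    p=np.polyfit(w[k,1],w[k,0],1);print(n,p,k.sum())
rows=np.arange(225,290)
for n,fn,o in(("left",np.min,-.5),("right",np.max,.5)):
    e=np.array([[fn(np.where(g[r])[0])+o,r] for r in rows]);w=ground(s,e,0.006);p=np.polyfit(w[:,0],w[:,1],1);print(n,p,np.std(w[:,1]-np.polyval(p,w[:,0])))
fm=(hsv[...,1]<70)&(z>0.022)&(P[...,0]>0.53)&(P[...,0]<0.575)&(P[...,1]>0.02)&(P[...,1]<0.23)
e=P[fm];print("fence fit",np.polyfit(e[:,1],e[:,0],1),e.min(0),e.max(0))
pg=fm&(z>0.042);n,l,st,c=cv2.connectedComponentsWithStats(pg.astype(np.uint8))
for i in range(1,n):print("peg",P[l==i].mean(0),st[i,4])
bm=(z>0.03)&(z<0.042)&(P[...,0]>0.45)&(P[...,0]<0.545)&(P[...,1]>0.035)&(P[...,1]<0.22)
n,l,st,c=cv2.connectedComponentsWithStats(bm.astype(np.uint8))
for i in range(1,n):
    if st[i,4]>50:print("box",minrect(l==i,P,(0.03,0.042)),P[l==i].mean(0))
mk=(f.min(2)>150)&(z<0.015)&(P[...,0]>0.36)&(P[...,0]<0.46)&(abs(P[...,1])<0.1)
vv,uu=np.where(mk);print("mark",len(vv),ground(s,[[uu.mean(),vv.mean()]],0.008))
wg=(z>0.04)&(z<0.049)&(P[...,0]<0.57)&(P[...,1]<-0.15)&(P[...,1]>-0.213)
print("wing",minrect(wg,P,(0.04,0.049)))
E
```

```text
bot [-0.02448602  0.39634003] 230
top [-0.02322452  0.56489811] 134
left [0.01741853 0.21870971] 0.0005118565012534516
right [ 0.59634532 -0.51777556] 0.05898339025164771
fence fit [-0.02457222  0.55999712] [0.55025252 0.03070587 0.02240783] [0.56385366 0.2176722  0.05322723]
peg [0.55823971 0.06405585 0.048629  ] 30
peg [0.55565422 0.18347113 0.04909145] 29
peg [0.55698131 0.12416506 0.04924588] 30
box (array([0.5068, 0.1216]), array([36.1, 35.8]), np.float64(-0.009)) [0.50723614 0.12151643 0.03522279]
box (array([0.4978, 0.0633]), array([35.7, 35.3]), np.float64(0.227)) [0.49803844 0.0633543  0.03529473]
box (array([0.4975, 0.1812]), array([36.1, 35.6]), np.float64(-0.048)) [0.49686742 0.18054227 0.03533066]
mark 27 [[0.4156793  0.01056368 0.008     ]]
wing (array([ 0.5019, -0.204 ]), array([96.9,  9.9]), np.float64(0.025))
```

carry_out:
  motion: [0, 0, 0, 0, 0, -0.148, 0, 0, 0, 0, 0, -0.148, 0, 0, 0, 0, 0, -0.149, -2.3, -4.9, 1.8, 0, 0, 0, -2.3, -4.9, 1.8, 0, 0, 0, -2.3, -4.9, 1.8, 0, 0, 0, -2.3, -4.9, 1.8, 0, 0, 0]
  hand: 0
  grip_force: 20

```text
clock: 2.08
tool_pos: [0.3529, 0.3754, 0.2305]
eef_rot: [-0.012, 1.0, 0.0, 0.0]
contact_force: [1.2, -1.2, -0.6]
opening: 0.231
```

carry_out:
  motion: [-2.3, -4.9, 1.8, 0, 0, 0, -2.3, -4.9, 1.8, 0, 0, 0, -2.3, -4.9, 1.8, 0, 0, 0, -2.3, -4.9, 1.8, 0, 0, 0, 0, 0, 0, 0, 0, 0]

```text
clock: 2.7
tool_pos: [0.4502, 0.1776, 0.1575]
eef_rot: [-0.008, 1.0, -0.002, -0.001]
contact_force: [-0.1, 0.7, -0.3]
opening: 0.007
```

```bash
cat >> h.py <<'E'
O=np.array([.4842,.0322,0]);YAW=0.0242
T=R.from_euler('z',YAW).as_matrix()
def tray(p): return (np.asarray(p)-O)@T
def where(tgt=None,yaw=0):
    """TCP in tray frame; shift (cm) in tool axes and turn to a tray-frame target, tool x=-tray x turned by yaw"""
    st=monitor.get_state();Q=R.from_quat(st["eef_rot"]);p=tray(st["tool_pos"])
    print("t",round(st["clock"],2),"tray tcp",np.round(p,4),"F",np.round(st["contact_force"]@T,1),"open",round(st["opening"]*8.81,2))
    if tgt is not None:
        G=R.from_matrix(T@R.from_euler('z',yaw).as_matrix()@np.diag([-1,1,-1.]))
        print(" shift cm",np.round(Q.inv().apply(T@(np.array(tgt)-p))*100,2),"turn",np.round((Q.inv()*G).as_rotvec(),3))
    return st
E
python3 -c "
from h import *
st=where((-.030,.15,.076))
s=snapshot('wrist');save(s,'w0.png')"
```

```text
t 2.7 tray tcp [-0.0304  0.1462  0.1575] F [-0.1  0.7 -0.3] open 0.06
 shift cm [-0.05  0.42  8.15] turn [-0.005 -0.001 -0.009]
```

carry_out:
  motion: [0, 0.3, 4, 0, 0, 0, 0, 0, 4, 0, 0, 0, 0, 0, 0, 0, 0, 0, -1, 0, 0, 0, 0, 0, -1, 0, 0, 0, 0, 0, -1, 0, 0, 0, 0, 0, -1, 0, 0, 0, 0, 0, -0.8, 0, 0, 0, 0, 0]

```text
clock: 3.75
tool_pos: [0.4975, 0.1871, 0.079]
eef_rot: [-0.012, 1.0, 0.0, 0.0]
contact_force: [-0.3, 0.2, -0.0]
opening: 0.004
```

```bash
python3 -c "
from h import *
where((.025,.15,.076))"
```

```text
t 3.75 tray tcp [0.0171 0.1545 0.079 ] F [-0.3  0.2 -0. ] open 0.04
 shift cm [-0.79 -0.45  0.3 ] turn [ 0.     0.    -0.001]
```

carry_out:
  motion: [-0.5, 0, 0, 0, 0, 0, -0.3, 0, 0, 0, 0, 0, -0.3, 0, 0, 0, 0, 0, -0.2, 0, 0, 0, 0, 0, 0, 0, 0, 0, 0, 0]

```text
clock: 4.38
tool_pos: [0.5055, 0.1874, 0.0784]
eef_rot: [-0.013, 1.0, -0.001, -0.004]
contact_force: [-9.4, 0.2, 6.2]
opening: 0.009
```

```bash
python3 -c "
from h import *
where((-.030,.09,.076))"
```

```text
t 4.38 tray tcp [0.025  0.1547 0.0784] F [-9.4  0.5  6.2] open 0.08
 shift cm [ 5.51 -6.46  0.3 ] turn [-0.002 -0.008  0.002]
```

carry_out:
  motion: [2, 0, 0, 0, 0, 0, 4, 0, 0, 0, 0, 0, 0, -3.2, 0, 0, 0, 0, 0, -3.3, 0, 0, 0, 0, 0, 0, 0, 0, 0, 0, -1, 0, 0, 0, 0, 0, -1, 0, 0, 0, 0, 0, -1, 0, 0, 0, 0, 0]

```text
clock: 5.38
tool_pos: [0.4819, 0.1227, 0.0787]
eef_rot: [-0.012, 1.0, 0.0, 0.0]
contact_force: [-0.6, 1.2, -0.1]
opening: 0.004
```

carry_out:
  motion: [-1, 0, 0, 0, 0, 0, -0.7, 0, 0, 0, 0, 0, -0.5, 0, 0, 0, 0, 0, -0.3, 0, 0, 0, 0, 0, -0.3, 0, 0, 0, 0, 0, -0.2, 0, 0, 0, 0, 0, 0, 0, 0, 0, 0, 0]

```text
clock: 6.25
tool_pos: [0.507, 0.1224, 0.0784]
eef_rot: [-0.013, 1.0, -0.001, -0.004]
contact_force: [-9.2, 0.5, 5.7]
opening: 0.008
```

```bash
python3 -c "
from h import *
where((-.030,.03,.076))"
```

```text
t 6.25 tray tcp [0.025  0.0897 0.0784] F [-9.1  0.7  5.7] open 0.07
 shift cm [ 5.5  -5.96  0.3 ] turn [-0.002 -0.008  0.002]
```

carry_out:
  motion: [2, 0, 0, 0, 0, 0, 4, 0, 0, 0, 0, 0, 0, -3, 0, 0, 0, 0, 0, -3, 0, 0, 0, 0, 0, 0, 0, 0, 0, 0, -1, 0, 0, 0, 0, 0, -1, 0, 0, 0, 0, 0, -0.7, 0, 0, 0, 0, 0]

```text
clock: 7.25
tool_pos: [0.4805, 0.0683, 0.0791]
eef_rot: [-0.012, 1.0, 0.001, -0.0]
contact_force: [-0.4, -1.4, 0.4]
opening: 0.01
```

carry_out:
  motion: [-0.7, 0, 0, 0, 0, 0, -0.7, 0, 0, 0, 0, 0, -0.7, 0, 0, 0, 0, 0, -0.5, 0, 0, 0, 0, 0, -0.3, 0, 0, 0, 0, 0, -0.3, 0, 0, 0, 0, 0, -0.1, 0, 0, 0, 0, 0, 0, 0, 0, 0, 0, 0]

```text
clock: 8.25
tool_pos: [0.5084, 0.0674, 0.0787]
eef_rot: [-0.013, 1.0, -0.001, -0.004]
contact_force: [-10.3, 0.8, 7.4]
opening: 0.006
```

```bash
python3 -c "
from h import *
where((-.030,.03,.076))"
```

```text
t 8.25 tray tcp [0.025  0.0346 0.0787] F [-10.3   1.1   7.4] open 0.05
 shift cm [ 5.5  -0.45  0.32] turn [-0.002 -0.009  0.001]
```

carry_out:
  motion: [3, 0, 0, 0, 0, 0, 2, 0, -3, 0, 0, 0, 0, -5, -4, 0, 0, 0, 0, -5, -3, 0, 0, 0, 0, -5, 0, 0, 0, 0, 0, -5, 0, 0, 0, 0, 0, -5, 0, 0, 0, 0, 0, 0, 0, 0, 0, 0]
  hand: 8.8

```text
clock: 9.25
tool_pos: [0.4683, -0.1877, 0.1776]
eef_rot: [-0.007, 1.0, -0.002, -0.001]
contact_force: [0.5, -0.2, 0.3]
opening: 0.891
```

```bash
python3 - <<'E'
from h import *
st=where((.012,-.256,.12),np.pi/2);print(np.round(st["q"],2))
s=snapshot("top");P=cloud(s);z=P[...,2];save(s,"top2.png",(170,180,440,320),2.9)
bm=(z>0.031)&(z<0.040)&(cv2.cvtColor(s["frame"],cv2.COLOR_RGB2HSV)[...,1]>90)&(P[...,0]>0.45)&(P[...,0]<0.56)&(P[...,1]>0.035)&(P[...,1]<0.22)
n,l,c,_=cv2.connectedComponentsWithStats(bm.astype(np.uint8))
for i in range(1,n):
    if c[i,4]>50:
        r=minrect(l==i,P,(0.03,0.042));print("box",np.round(tray([*r[0],0]),4),r[1],r[2]-YAW)
s=snapshot("wrist");save(s,"w1.png")
E
```

```text
t 9.25 tray tcp [-0.0213 -0.2194  0.1776] F [ 0.5 -0.2  0.3] open 7.85
 shift cm [-3.37 -3.61  5.77] turn [-1.00e-03 -4.00e-03 -1.58e+00]
[ 0.64  0.8  -0.59  2.02  0.83  0.58  1.05]
box [0.0533 0.0866 0.    ] [34.1 34. ] -0.0342
box [0.0528 0.0261 0.    ] [34.1 33.3] 0.0278
box [0.0531 0.1493 0.    ] [36.6 31.9] -0.0422
```

View pics/top2.png

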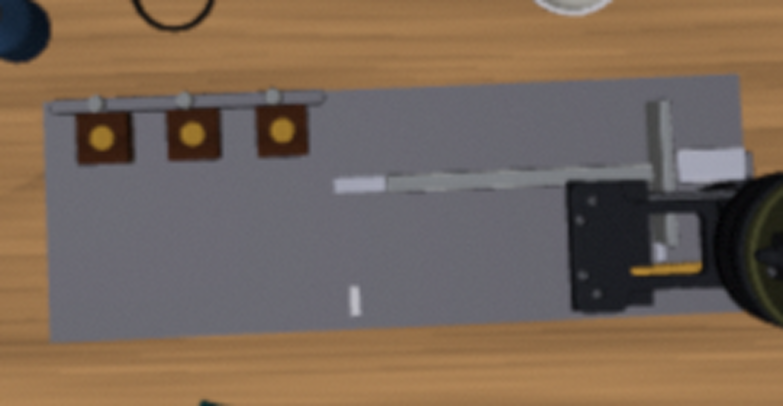

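View pics/w1.png

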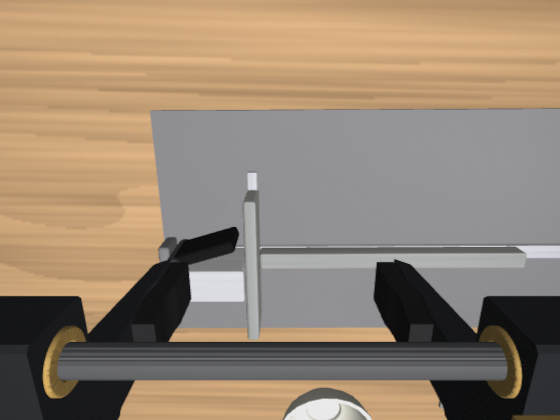

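carry_out:
  motion: [0, 0, 0, 0, 0, -0.18, 0, 0, 0, 0, 0, -0.18, 0, 0, 0, 0, 0, -0.18, 0, 0, 0, 0, 0, -0.18, 0, 0, 0, 0, 0, -0.18, 0, 0, 0, 0, 0, -0.18, 0, 0, 0, 0, 0, -0.18, 0, 0, 0, 0, 0, -0.18]

```text
clock: 10.35
tool_pos: [0.4696, -0.1802, 0.1784]
eef_rot: [-0.672, 0.74, 0.0, -0.0]
contact_force: [-0.2, 1.0, -0.1]
opening: 0.999
```

carry_out:
  motion: [0, 0, 0, 0, 0, -0.14, 0, 0, 0, 0, 0, 0, 0, 0, 0, 0, 0, 0]

```text
clock: 10.72
tool_pos: [0.4694, -0.1813, 0.1782]
eef_rot: [0.719, -0.695, -0.0, 0.0]
contact_force: [0.3, 0.6, 0.7]
opening: 0.996
```

```bash
python3 - <<'E'
from h import *
st=where((.012,-.262,.12),np.pi/2);print(np.round(st["q"],2))
s=snapshot("wrist");save(s,"w2.png")
E
```

```text
t 10.72 tray tcp [-0.02   -0.2131  0.1782] F [0.4 0.6 0.7] open 8.77
 shift cm [ 4.92 -3.16  5.82] turn [ 0.001 -0.     0.009]
[ 0.83  0.92 -0.97  2.01  1.08  0.84  2.39]
```

View pics/w2.png

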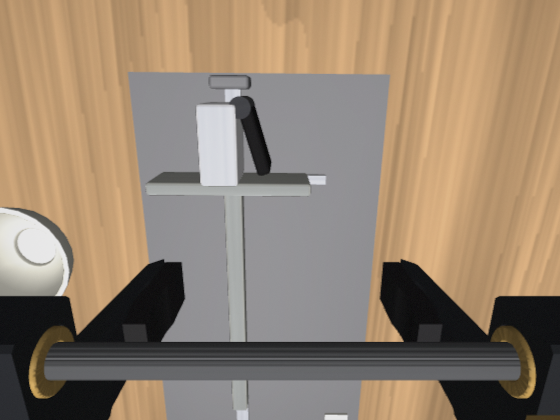

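carry_out:
  motion: [0, 0, 0, 0, 0, 0.185, 0, 0, 0, 0, 0, 0.185, 0, 0, 0, 0, 0, 0.185, 0, 0, 0, 0, 0, 0.185, 0, 0, 0, 0, 0, 0.185, 0, 0, 0, 0, 0, 0.185, 0, 0, 0, 0, 0, 0.185, 0, 0, 0, 0, 0, 0.185]

```text
clock: 11.78
tool_pos: [0.4693, -0.182, 0.1783]
eef_rot: [-0.059, 0.998, -0.0, -0.0]
contact_force: [0.5, 0.5, -0.1]
opening: 0.997
```

carry_out:
  motion: [0, 0, 0, 0, 0, 0.185, 0, 0, 0, 0, 0, 0.185, 0, 0, 0, 0, 0, 0.185, 0, 0, 0, 0, 0, 0.185, 0, 0, 0, 0, 0, 0.185, 0, 0, 0, 0, 0, 0.185, 0, 0, 0, 0, 0, 0.185, 0, 0, 0, 0, 0, 0.185]

```text
clock: 12.78
tool_pos: [0.4694, -0.1819, 0.1784]
eef_rot: [0.63, 0.777, -0.0, 0.0]
contact_force: [0.0, 0.8, -0.4]
opening: 0.996
```

carry_out:
  motion: [0, 0, 0, 0, 0, 0.185, 0, 0, 0, 0, 0, 0, 0, 0, 0, 0, 0, 0]

```text
clock: 13.15
tool_pos: [0.4693, -0.1821, 0.1782]
eef_rot: [0.695, 0.719, -0.0, -0.0]
contact_force: [0.3, 0.4, 0.8]
opening: 0.998
```

```bash
python3 - <<'E'
from h import *
st=where((.012,-.262,.12),-np.pi/2);print(np.round(st["q"],2))
s=snapshot("wrist");save(s,"w3.png")
E
```

```text
t 13.15 tray tcp [-0.0201 -0.2139  0.1782] F [0.3 0.4 0.8] open 8.79
 shift cm [-4.84  3.17  5.82] turn [-0.001  0.     0.009]
[ 0.41  0.74 -0.21  2.03  0.38  0.4  -0.06]
```

View pics/w3.png

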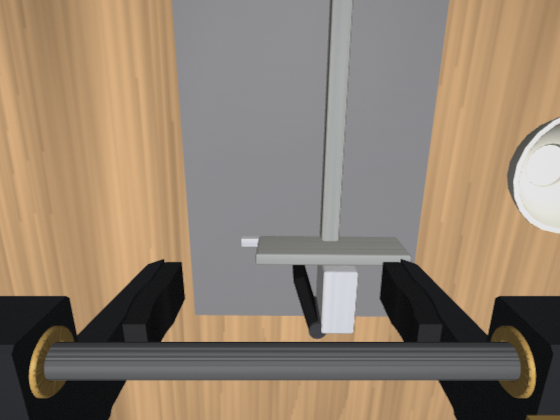

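carry_out:
  motion: [-2.4, 1.6, 0, 0, 0, 0.009, -2.4, 1.6, 0, 0, 0, 0, 0, 0, 0, 0, 0, 0, 0, 0, 2, 0, 0, 0, 0, 0, 0, 0, 0, 0]
  hand: 8.2

```text
clock: 13.82
tool_pos: [0.5009, -0.2282, 0.1571]
eef_rot: [0.699, 0.715, -0.001, -0.002]
contact_force: [0.1, -0.7, 0.2]
opening: 0.93
```

```bash
python3 - <<'E'
from h import *
st=where((.012,-.262,.082),-np.pi/2)
s=snapshot("wrist");save(s,"w4.png")
f=s["frame"].astype(int);P=cloud(s,st);t=tray(P.reshape(-1,3)).reshape(P.shape)
m=(s["range_z"]>0)&(t[...,2]>.04)&(t[...,2]<.049)&(t[...,1]>-.25)&(t[...,1]<-.2)&(t[...,0]>-.05)&(t[...,0]<.07)
q=t[m];print("wing y",np.percentile(q[:,1],[2,50,98]),"x",np.percentile(q[:,0],[2,98]))
m=(s["range_z"]>0)&(t[...,2]>.009)&(t[...,2]<.02)&(t[...,0]>-.056)&(t[...,0]<-.041)&(t[...,1]>-.26)&(t[...,1]<-.2)
q=t[m];print("pointer",len(q),q.mean(0) if len(q) else "",np.ptp(q,0) if len(q) else "")
m=(s["range_z"]>0)&(t[...,2]>.052)&(t[...,2]<.057)&(t[...,1]<-.23)&(t[...,0]>0)&(t[...,0]<.03)
print("block",t[m].min(0),t[m].max(0))
E
```

```text
t 13.82 tray tcp [ 0.0104 -0.2608  0.1571] F [ 0.1 -0.7  0.2] open 8.19
 shift cm [-0.14  0.19  7.51] turn [-0.004 -0.001 -0.001]
wing y [-0.24636541 -0.23573399 -0.23231541] x [-0.0332393   0.06078213]
pointer 138 [-0.04471457 -0.23608521  0.01703617] [0.00747326 0.00641088 0.00775379]
block [ 2.65810908e-04 -2.90827657e-01  5.20033933e-02] [ 0.02872257 -0.24002438  0.05621251]
```

carry_out:
  motion: [-0.1, 0.1, 2.5, 0, 0, 0, 0, 0, 2.5, 0, 0, 0, 0, 0, 2.4, 0, 0, 0, 0, 0, 0, 0, 0, 0, 0, 0, 0, 0, 0, 0]

```text
clock: 14.5
tool_pos: [0.5038, -0.2304, 0.0851]
eef_rot: [0.699, 0.715, -0.0, 0.0]
contact_force: [-0.3, 0.8, -0.2]
opening: 0.932
```

```bash
python3 - <<'E'
from h import *
where((.012,-.05,.082),-np.pi/2)
E
```

```text
t 14.5 tray tcp [ 0.0132 -0.263   0.0851] F [-0.2  0.8 -0.2] open 8.21
 shift cm [21.3  -0.18  0.3 ] turn [ 0.     0.001 -0.003]
```

carry_out:
  motion: [0.7, -0.1, 0.2, 0, 0, 0, 1, 0, 0, 0, 0, 0, 1.5, 0, 0, 0, 0, 0, 2, 0, 0, 0, 0, 0, 2, 0, 0, 0, 0, 0, 2, 0, 0, 0, 0, 0, 2, 0, 0, 0, 0, 0, 1.8, 0, 0, 0, 0, 0]

```text
clock: 15.5
tool_pos: [0.4994, -0.1002, 0.0825]
eef_rot: [0.7, 0.714, -0.001, 0.0]
contact_force: [0.5, -5.3, 3.3]
opening: 0.926
```

carry_out:
  motion: [2, 0, 0, 0, 0, 0, 2, 0, 0, 0, 0, 0, 1.5, 0, 0, 0, 0, 0, 1, 0, 0, 0, 0, 0, 0.5, 0, 0, 0, 0, 0, 0, 0, 0, 0, 0, 0, 0, 0, 0, 0, 0, 0]

```text
clock: 16.38
tool_pos: [0.4978, -0.0302, 0.0821]
eef_rot: [0.699, 0.715, -0.0, -0.0]
contact_force: [-0.2, -2.4, 2.7]
opening: 0.928
```

```bash
python3 - <<'E'
from h import *
st=where((.012,-.033,.082),-np.pi/2)
s=snapshot("wrist");save(s,"w5.png")
E
```

```text
t 16.38 tray tcp [ 0.0121 -0.0627  0.0821] F [-0.3 -2.4  2.7] open 8.18
 shift cm [ 2.97 -0.02  0.01] turn [-0.001  0.    -0.003]
```

View pics/w5.png

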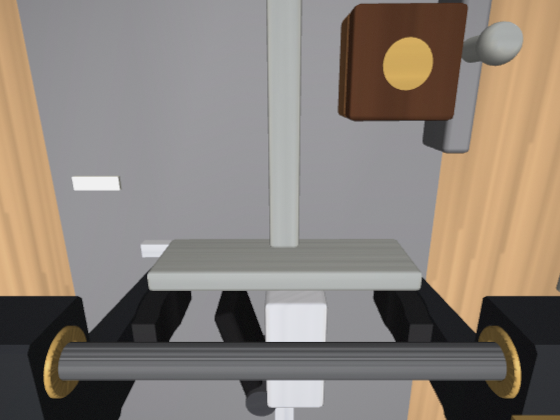

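The pointer is at (155,250) and the mark at (96,183). The lever at (240,320) is still open. Now I'll measure the gap.

```bash
cat > gap.py <<'E'
from h import *
st=where(None)
s=snapshot("wrist");P=cloud(s,st);t=tray(P.reshape(-1,3)).reshape(P.shape)
f=s["frame"].astype(int);w=((f.min(2)>150)|((f.min(2)>140)&(np.ptp(f,axis=2)<25)))&(t[...,2]<.03);w[:,200:]=False
n,l,c,_=cv2.connectedComponentsWithStats(w.astype(np.uint8))
for i in range(1,n):
    if c[i,4]>40:print(c[i],np.round(np.median(t[l==i],0),4),"y ext",np.round(np.percentile(t[l==i][:,1],[3,97]),4))
E
python3 gap.py
```

```text
t 16.43 tray tcp [ 0.0121 -0.0627  0.082 ] F [-0.4 -2.5  1.4] open 8.17
[   28     0   172   331 40993] [-0.0556  0.0005  0.0061] y ext [-0.072   0.0472]
[171 291  29  50 788] [-0.0321 -0.0937  0.0062] y ext [-0.1028 -0.0763]
[ 132  381   68   30 1282] [-0.0448 -0.1352  0.0062] y ext [-0.1459 -0.1289]
```

```bash
sed -i 's/^f=s.*/f=s["frame"].astype(int);w=(f.min(2)>190)\&(t[...,2]<.03)\&(t[...,0]<-.03)/' gap.py; sed -i '1a import sys' gap.py; python3 gap.py
```

```text
t 16.48 tray tcp [ 0.0121 -0.0627  0.082 ] F [-0.8 -1.9  1.5] open 8.2
[ 71 177  49  14 638] [-0.0681 -0.0205  0.008 ] y ext [-0.024  -0.0176]
[141 244  27  13 281] [-0.043  -0.0476  0.0176] y ext [-0.0508 -0.0451]
```

carry_out:
  motion: [0.8, 0, 0, 0, 0, 0, 0.8, 0, 0, 0, 0, 0, 0.7, 0, 0, 0, 0, 0, 0.4, 0, 0, 0, 0, 0, 0, 0, 0, 0, 0, 0, 0, 0, 0, 0, 0, 0]

```text
clock: 17.27
tool_pos: [0.4972, -0.0042, 0.0819]
eef_rot: [0.7, 0.714, -0.001, -0.0]
contact_force: [-1.2, -4.9, 1.2]
opening: 0.928
```

```bash
python3 gap.py; python3 -c "
from h import *
s=snapshot('wrist');save(s,'w6.png')"
```

```text
t 17.27 tray tcp [ 0.0122 -0.0367  0.0819] F [-1.4 -4.9  1.2] open 8.18
[ 82 232  46  13 555] [-0.0678 -0.0202  0.008 ] y ext [-0.0232 -0.0174]
[141 245  27  13 290] [-0.0431 -0.022   0.0176] y ext [-0.0252 -0.0194]
```

View pics/w6.png

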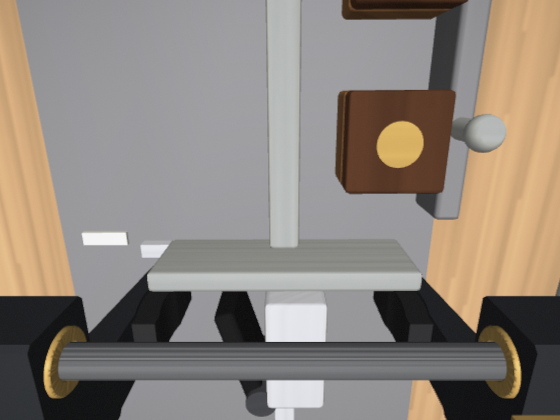

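carry_out:
  motion: [0.2, 0, 0, 0, 0, 0, 0, 0, 0, 0, 0, 0, 0, 0, 0, 0, 0, 0, 0, 0, 0, 0, 0, 0, 0, 0, 0, 0, 0, 0]

```text
clock: 18.0
tool_pos: [0.4972, -0.0024, 0.0819]
eef_rot: [0.7, 0.714, -0.001, -0.0]
contact_force: [-0.8, -6.0, 2.2]
opening: 0.929
```

```bash
python3 gap.py
```

```text
t 18.0 tray tcp [ 0.0121 -0.0349  0.0819] F [-1.  -6.   2.2] open 8.18
[ 82 236  46  13 566] [-0.068  -0.0203  0.0081] y ext [-0.0233 -0.0174]
[141 245  27  13 291] [-0.0431 -0.0201  0.0176] y ext [-0.0234 -0.0176]
```

Level with the mark. Next I'll shut the lever in a controlled way.

carry_out:
  motion: [0, 0, 0, 0, 0, 0, 0, 0, 0, 0, 0, 0, 0, 0, 0, 0, 0, 0, 0, 0, 0, 0, 0, 0, 0, 0, 0, 0, 0, 0, 0, 0, 0, 0, 0, 0, 0, 0, 0, 0, 0, 0, 0, 0, 0, 0, 0, 0]
  hand: 2
  grip_force: 25

```text
clock: 19.05
tool_pos: [0.4982, -0.0023, 0.0814]
eef_rot: [0.7, 0.714, -0.0, 0.0]
contact_force: [1.7, -6.7, -6.9]
opening: 0.333
```

```bash
python3 gap.py; python3 -c "
from h import *
s=snapshot('wrist');save(s,'w7.png')"
```

```text
t 19.05 tray tcp [ 0.0132 -0.0348  0.0814] F [ 1.6 -6.7 -6.9] open 2.93
[ 79 236  46  14 593] [-0.0679 -0.0202  0.0081] y ext [-0.0235 -0.0173]
[137 244  28  14 323] [-0.043  -0.0193  0.0176] y ext [-0.0229 -0.017 ]
```

View pics/w7.png

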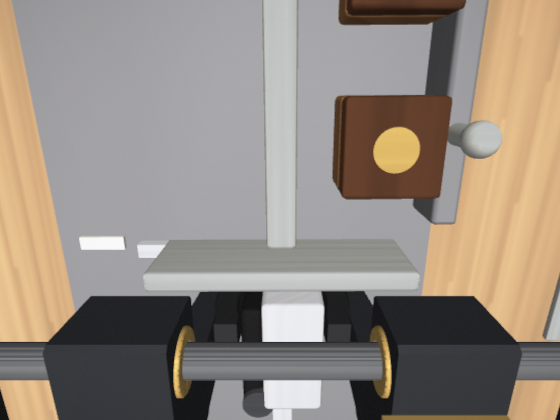

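The lever lies flat along the block with the opening at about 29–30 mm, so it is shut. The pointer is within 1 mm of the mark, and box0 is square at (392,147). I'll check the boxes once more, then hand in.

```bash
python3 - <<'E'
from h import *
s=snapshot("top");P=cloud(s);z=P[...,2]
bm=(z>0.031)&(z<0.040)&(cv2.cvtColor(s["frame"],cv2.COLOR_RGB2HSV)[...,1]>90)&(P[...,0]>0.45)&(P[...,0]<0.56)&(P[...,1]>0.035)&(P[...,1]<0.22)
n,l,c,_=cv2.connectedComponentsWithStats(bm.astype(np.uint8))
for i in range(1,n):
    if c[i,4]>50:
        r=minrect(l==i,P,(0.03,0.042));print("box",np.round(tray([*r[0],0]),4),r[1],r[2]-YAW)
where(None)
E
python3 gap.py && python3 -c "
from h import *
print(workorder.finish_job())"
```

```text
box [0.0532 0.0867 0.    ] [34.1 33.9] -0.0252
box [0.0529 0.0268 0.    ] [34. 34.] -0.0402
box [0.0531 0.1494 0.    ] [36.6 31.9] -0.0432
t 19.2 tray tcp [ 0.0132 -0.0348  0.0814] F [ 2.2 -6.4 -7.2] open 2.96
t 19.2 tray tcp [ 0.0132 -0.0348  0.0814] F [ 2.2 -6.4 -7.2] open 2.96
[ 79 236  46  14 597] [-0.0678 -0.0202  0.0081] y ext [-0.0235 -0.0174]
[137 244  28  14 322] [-0.043  -0.0195  0.0176] y ext [-0.023  -0.0171]
the job is handed in; nothing more can be done
None
```

The three boxes are against the fence in front of their pegs. The leg is at the mark with its lever shut, and the gripper is still holding both. I handed the job in at about 19 s of the 51 s allowed; no verdict was reported.

**Method:** I pushed each brown box to the fence with the closed fingers. I then pushed the leg along with the open gripper behind its wing, paused with the pointer at the mark and the lever still open, and closed on leg and lever with 25 N set.

**Last checks:**

| Check | Measured | Needed |
|---|---|---|
| Box positions in x | about 53 mm | above 48 mm |
| Box distance from peg line | within 3.5 mm | within 12 mm |
| Box squareness | within about 0.045 rad | within 0.1 rad |
| Pointer to mark | about 0.5–1 mm | within 5 mm |
| Gripper opening | 29.6 mm | about 30 mm with the lever shut |

- **Disagreement:** the top camera's angle for box0 read +0.03 rad and later -0.04 rad. I put this down to measurement noise, as the wrist view showed the box square.
- **Not checked:** finger forces on the lever and leg can't be read directly, so I relied on the 25 N setting. I did not measure the bottle, dish, watch and slide again at the end. I saw no contact with them.

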